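# Refit a splined gear on the gearbox shaft and hold it home against its spring

## Task

The gear with the hexagonal hub goes back on the splined shaft that stands up from the gearbox, but the pawl is in its way: first press the pawl's sprung lever down until it clicks and stays down by itself, and take your hand off it. Then pick up the gear, turn it until its splines mesh with the shaft, and slide it fully home, hub up, against the sprung sleeve under it. Finish while still gripping the gear and pressing it fully home (so that its circlip could be fitted), with the lever still latched and everything else on the bench left where it is.

Things in the scene. Friction and masses are not known exactly. Their poses are not given: they have to be found in the camera images.
- case: aluminium gearbox fixed to the bench, 130 (x) x 100 (y) mm and 60 mm high, with feet 150 mm along x and 10 mm high. Origin on the bench, on the axis of the upright shaft; z up. The pawl lever is on its +y side and swings in its y-z plane.
- seat (a point): on the shaft's axis, level with the flat top of the gearbox's round shoulder (60 to 72 mm across), 68 mm above the bench. The gear's underside rests on this shoulder when it is fully home.
- sleeve_top (a point): centre of the top of the sprung steel sleeve (39 to 56 mm across) round the shaft, inside the shoulder: 76 mm above the bench when free. The gear must push it down 8 mm, flush with the shoulder; it pushes back with 8 N at first and 14 N when home, more than the gear's weight, so an unheld gear rises again.
- shaft_end (a point): centre of the top of the splined steel shaft, 110 mm above the bench. Seen from above the shaft is a cross: four splines along this point's own +x, -x, +y, -y, each 10 mm wide, reaching 17 mm from the axis; the top 5 mm taper to 6 mm width and 15 mm reach. Its angle differs from time to time; it is stiff and does not turn in use (over 2 N m).
- shaft (a joint): angle of the splined shaft relative to the gearbox case, in rad, counter-clockwise from above; at 0 the splines lie along the case's x and y axes.
- gear: loose steel gear, 0.35 to 0.6 kg, lying hub up on the bench. Origin at the centre of its underside, z up to the hub. Disc 91 mm across, 8 mm thick. The bore goes right through: a cross-shaped hole, arms along the gear's +-x and +-y, 14 mm wide, reaching 19 mm from the axis (2 mm of play on every side). It meshes every 90 degrees, within about 6 degrees.
- gear_hub (a point): centre of the top of the gear's hexagonal hub, 38 mm above its underside; the hub is 46 mm across flats and 30 mm tall above the disc. Its flats look along 30, 90, 150, 210, 270 and 330 degrees from the gear's x axis.
- lever_pad (a point): centre of the upper face of the press pad (30 x 28 mm, 8 mm thick) at the outer end of the pawl lever, 138 mm from the shaft's axis. It is 63 mm above the bench with the lever up, 29 mm when latched, 24 mm at the lever's stop.
- lever_pivot (a point): pivot of the pawl lever, 70 mm from the shaft's axis on the case's +y side, 43 mm above the bench; its axis lies along the case's x.
- pawl_nose (a point): top of the pawl's nose (12 to 16 mm block) on the lever's other arm. With the lever up it reaches over the gear's seat, to 34 mm from the shaft's axis, top 98 mm above the bench, and stops the gear from going home. Latched it has swung clear: 58 mm or more from the axis, up to 111 mm above the bench.
- lever (a joint): angle of the pawl lever in rad: 0 up (sprung), grows as the pad is pressed down. The detent is felt from 0.2, gives way at about 9 N on the pad, then holds the lever by itself at about 0.48; its stop is at 0.56. An upward pull of about 3 N frees it.
- pinion: small steel gear, 58 mm across, 12 mm thick, plain round bore, no hub; bystander; origin at its underside
- tape_roll: roll of tape standing flat, 90 mm across, 25 mm high; bystander; origin at its underside
- wrench: steel wrench, 200 mm long, lying flat; bystander
- screwdriver: screwdriver with a red handle, 220 mm long, lying; bystander
- bottle: standing green glass bottle, 60 mm across, 220 mm tall; bystander; origin at its underside
- spray_can: standing grey can, 64 mm across, 180 mm tall; bystander; origin at its underside
- carburettor: aluminium carburettor on a 90 x 80 mm flange, 65 mm tall, 1.1 kg; bystander; origin at its underside
Mind the look-alikes: they are no part of the job. Several things look just like the gear: the one meant starts farthest to the robot's right.

How it is judged:
By the outcome, as a careful person would: the job done as asked, in the order asked, and still so for the second after the job is handed in, while the arm keeps its last pose, push and grip.
It also fails if it takes over 58 s, if anything falls off the work surface, if the arm or the gripper's body presses on something with over 40 N, if the wrist force passes 120 N, or if a joint passes its speed limit or range.

## Robot

A 7-joint arm with a two-finger parallel gripper is mounted at the origin on the work surface. World frame = base frame: x ahead of the robot, y to its left, z up, the work surface at z = 0. Lengths are in mm, angles in rad, forces in N, time in s.
With the tool pointing down it reaches from about 375 to 925 mm from the base axis. Payload 3.1 kg.
Tool frame: the origin (TCP) lies at the very end of the fingers, on their centre line; the grasp point (between the pads) lies 19 mm behind it; z points along the fingers, y is the line along which they close (so a half turn about z gives the same grasp; the last joint's range is limited). The gripper opens to 85 mm and grips with 20 to 120 N. Pads are 22 mm wide; open, the fingers measure 114 mm over their backs; the gripper's body (76 mm by 85 mm) begins 54 mm behind the grasp point. The pads swing forward as they close: fully open they stand 13 mm farther back than shut.
Start: joints at [-1.41, 0.383, 0.044, 1.598, -0.018, 1.161, -0.05], TCP at [166.325, 628.362, 231.269] pointing down, gripper open.
Joint ranges: [-2.61, 2.61], [-0.41, 2.15], [-1.48, 1.57], [0, 2.5], [-1.57, 4.71], [0.05, 1.97], [-2.85, 2.85]. Speed limits (rad/s): [2.79, 2.79, 3.14, 3.14, 3.14, 3.14, 3.14].

## Interface

Orientations are given as a unit quaternion [w, x, y, z].
In Python, from station import observe, grab_frame, finish_job gives the robot as it stands. The module is installed in compiled form; this text tells all that it offers.
- The arm moves only by the tool carry_out, never from a script. Its argument "increments" is a list of rows, each an object of numbers: "tx", "ty", "tz": the shift along the world's x, y, z in mm; "roll": the turn about the world's z in degrees. In form: [{"tx": .., "ty": .., "tz": .., "roll": ..}, ...]. A call has 1 to 8 rows; each row shifts and turns the commanded pose from where the row before left it; what a row does not reach is not made up. A row lasts 1/12 s, in which the tool goes at most 41.7 mm and 7.16 degrees, less where a joint would pass 70% of its speed; a pose out of reach is approached as far as the arm can. A call is refused whole if a number of a shift passes 41.7 or a number of a turn 7.16, either way. A call with a gripper value outside its range is refused whole. "jaw" is the opening in per cent of the stroke, from 0 (shut) to 100 (fully open), set as the call begins (left out, the last holds). The fingers move at their own pace and stop on an object; "grip_force" is the grip in N (left out, the last holds). Time passes only in rows, so rows that do not move let the fingers close. It gives the time, the measured TCP pose, the force, the opening and the grip force at its end, in the units of the state.
- observe(): the state, without advancing time (a new reading comes with each control period).
- grab_frame(name): name is "scene" or "top"; returns a dict with "frame" (480x640x3 uint8, red, green, blue), "K" (3x3 intrinsics, pixels), "k1" (the pictures are not rectified: a ray, as slopes to the right and down, at radius r is drawn at 1 + k1 r^2 times it, then the intrinsics apply), "origin" and "orientation" of the camera in the world. Camera axes: x right, y down, z forward; pixel columns grow to the right and rows downward; lengths in mm; the calibration is good to about 2 mm. A picture is of the moment at which its call begins. There is no depth.
- finish_job(): hands the job in; it is judged then, once.
The state is a dict: "clock": time; "joint_positions": joint angles; "joint_vel": joint speeds; "joint_torque": joint torques, N m; "eef_pos": TCP position; "ee_rot": TCP orientation; "ft_force": force on the tool from outside, world axes, zero at the start; "wrist_torque": the same for the moment, N m; "gripper_width": finger opening in mm; "grasp_force": force on a finger pad.
Only numpy, scipy, OpenCV 4.12 (cv2) and the standard library are available. Lean on these libraries where they do the work, as an engineer would, in place of code of your own. Each camera call takes 0.05 s, during which the arm holds its last target. There are 200 camera calls.

## Working session

There is one attempt and no reset: what is moved stays moved. The work goes in short steps, Python scripts to look and compute and a tool call to move; the robot and the scene stay as the last step left them, time stands still between calls to the robot, and variables do not carry over. Pictures are saved under pics/ and viewed, at most 10 in all, crops included, and the job is handed in when it is done.

Besides the shell and the picture viewer there is one more tool, called after "Call:" in YAML: its name, and indented under it one key for each argument. carry_out: Moves the arm, as the interface text tells. Its arguments: {"type":"object","properties":{"increments":{"type":"array"},"jaw":{"type":"number"},"grip_force":{"type":"number"}},"required":["increments"]}

```bash
mkdir -p pics
cat > h.py <<'E'
import numpy as np, cv2
from scipy.spatial.transform import Rotation as R
from station import observe, grab_frame, finish_job
def grab(name, save=None):
    f=grab_frame(name)
    if save: cv2.imwrite('pics/'+save,f['frame'][:,:,::-1]); np.save('pics/'+save+'.npy',f,allow_pickle=True)
    return f
def load(s): return np.load('pics/'+s+'.npy',allow_pickle=True).item()
def Rm(f):
    q=np.array(f['orientation'],float)
    return q if q.shape==(3,3) else R.from_quat(q[[1,2,3,0]]).as_matrix()
def ray(f,px):
    K=np.array(f['K']);k=f['k1']
    d=cv2.undistortPoints(np.array([[px]],float),K,np.array([k,0,0,0.]))[0,0]
    return np.array(f['origin'],float),Rm(f)@np.array([d[0],d[1],1])
def onz(f,px,z):
    o,d=ray(f,px); return o+d*(z-o[2])/d[2]
def tri(f1,p1,f2,p2):
    o1,d1=ray(f1,p1);o2,d2=ray(f2,p2)
    s=np.linalg.lstsq(np.c_[d1,-d2],o2-o1,rcond=None)[0]
    a,b=o1+d1*s[0],o2+d2*s[1]; return (a+b)/2,np.linalg.norm(a-b)
def proj(f,P):
    p=Rm(f).T@(np.array(P,float)-np.array(f['origin']))
    u=cv2.projectPoints(p[None],np.zeros(3),np.zeros(3),np.array(f['K']),np.array([f['k1'],0,0,0.]))[0]
    return u[0,0]
E
python3 - <<'E'
from h import *
for n in ('scene','top'):
    f=grab(n,n+'0.png'); print(n,f['K'],f['k1'],f['origin'],f['orientation'])
print(observe())
E
```

```text
scene [[483.64856046   0.         310.34439541]
 [  0.         483.64856046 235.2736805 ]
 [  0.           0.           1.        ]] -0.058337840637787006 [1476.4352492   -60.41687204  683.95293586] [-0.34695559  0.64497876  0.59381525 -0.33317812]
top [[488.21409197   0.         323.74903824]
 [  0.         488.21409197 241.57152072]
 [  0.           0.           1.        ]] -0.018811072013611856 [ 417.0563762   -11.25698532 1328.08027891] [-0.03587174  0.71111964 -0.70121427  0.03634028]
{'clock': 0.1, 'joint_positions': array([-1.40982376,  0.38378601,  0.04382909,  1.59942482, -0.01791821,
        1.1612228 , -0.04992224]), 'joint_vel': array([-0.00067919,  0.00079428, -0.00011336, -0.00341101,  0.00062354,
       -0.00148206, -0.00127237]), 'joint_torque': array([ 2.60792462e-03, -4.34724712e+01,  1.02943126e+00, -2.50452554e+01,
        1.08968836e-02,  5.42664711e-03, -9.18129359e-06]), 'eef_pos': array([166.10116313, 627.52113961, 229.98784873]), 'ee_rot': array([-1.03121300e-04,  1.28997114e-01,  9.91644213e-01, -1.22000570e-03]), 'ft_force': array([-0.19928266,  0.392612  ,  0.01988157]), 'wrist_torque': array([-0.03981388, -0.04930224,  0.0596743 ]), 'grasp_force': 0.0, 'gripper_width': 85.30775443952363}
```

View pics/top0.png

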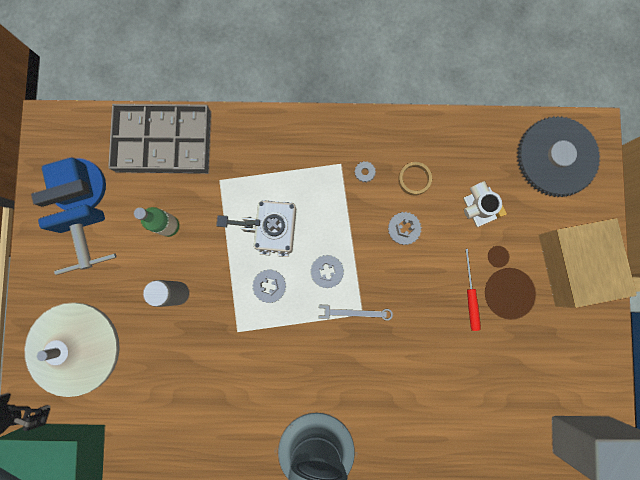

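View pics/scene0.png

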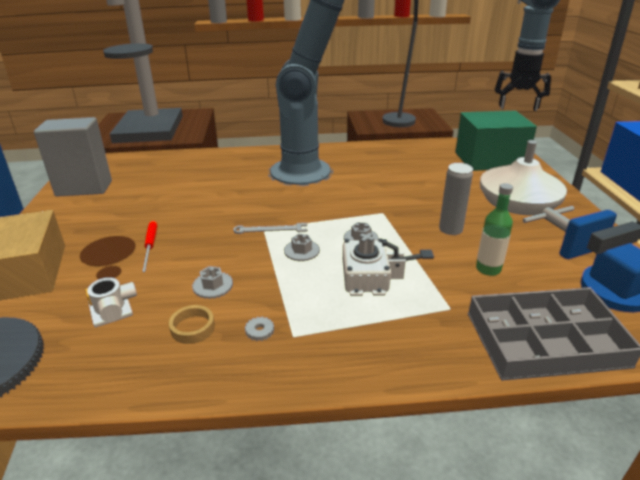

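Top view: the gear look-alikes are at (405,229), (327,271) and (269,286). Robot's right is image right, so (405,229) fits; in the scene view it is at (212,282). The case is at (275,225) with the lever pad at (222,221). I'll confirm in an enlarged crop.

Run:
```python
from h import *
t=cv2.imread('pics/top0.png');s=cv2.imread('pics/scene0.png')
def c(i,x,y,w,h,k): return cv2.resize(i[y:y+h,x:x+w],None,fx=k,fy=k,interpolation=cv2.INTER_CUBIC)
a=np.hstack([c(t,380,204,50,50,6),c(t,212,193,83,50,6)])
b=np.hstack([c(s,187,262,50,48,6),c(s,340,220,83,48,6)])
o=np.vstack([a,b]);print(o.shape);cv2.imwrite('pics/crop1.png',o)
```

```text
(588, 798, 3)
```

View pics/crop1.png

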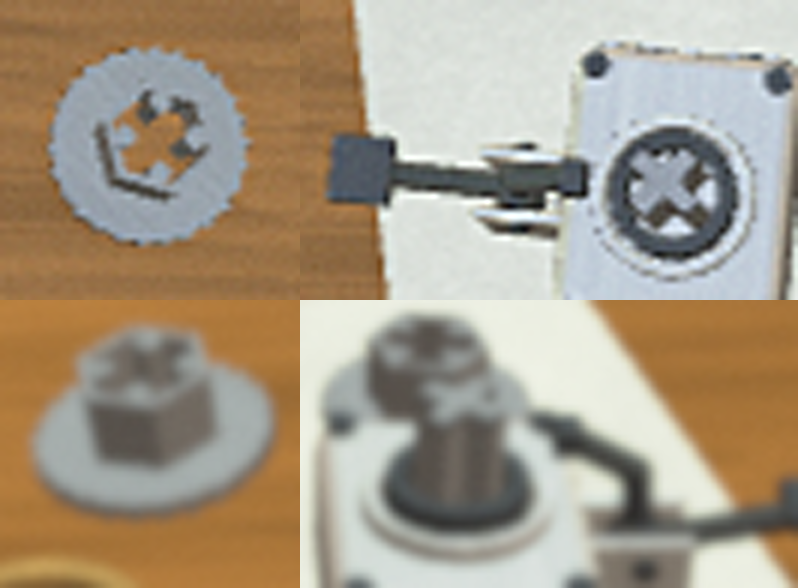

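Run:
```python
from h import *
t=cv2.imread('pics/top0.png');s=cv2.imread('pics/scene0.png')
def c(i,x,y,w,h,k): return cv2.resize(i[y:y+h,x:x+w],None,fx=k,fy=k,interpolation=cv2.INTER_CUBIC)
a=np.hstack([c(t,262,212,25,25,12),c(t,392,216,25,25,12)])
b=np.hstack([c(s,353,226,25,25,12),c(s,198,262,25,25,12)])
cv2.imwrite('pics/crop2.png',np.vstack([a,b])[:600])
ft,fs=load('top0.png'),load('scene0.png')
# disc of gear by grey mask
def disc(im,roi):
    x,y,w,h=roi;r=im[y:y+h,x:x+w]; sat=cv2.cvtColor(r,cv2.COLOR_BGR2HSV)[:,:,1]
    m=(sat<70).astype(np.uint8); cs,_=cv2.findContours(m,cv2.RETR_EXTERNAL,cv2.CHAIN_APPROX_NONE)
    k=max(cs,key=cv2.contourArea); return k,cv2.minEnclosingCircle(k),cv2.contourArea(k)
k,ci,ar=disc(t,(380,204,50,50)); print('top disc',ci,ar); p1=np.array(ci[0])+[380,204]
for z in (0,4,8): print(z,onz(ft,p1,z))
print('pad',tri(ft,(222.5,221.2),fs,(426,254)))
```

```text
top disc ((24.2880802154541, 24.155628204345703), 16.879919052124023) 802.5
0 [ 593.34321498 -231.67421099    0.        ]
4 [ 592.81226262 -231.01034382    4.        ]
8 [ 592.28131026 -230.34647664    8.        ]
pad (array([597.58634945, 255.8666538 ,  55.95469976]), np.float64(0.3260670403718159))
```

View pics/crop2.png

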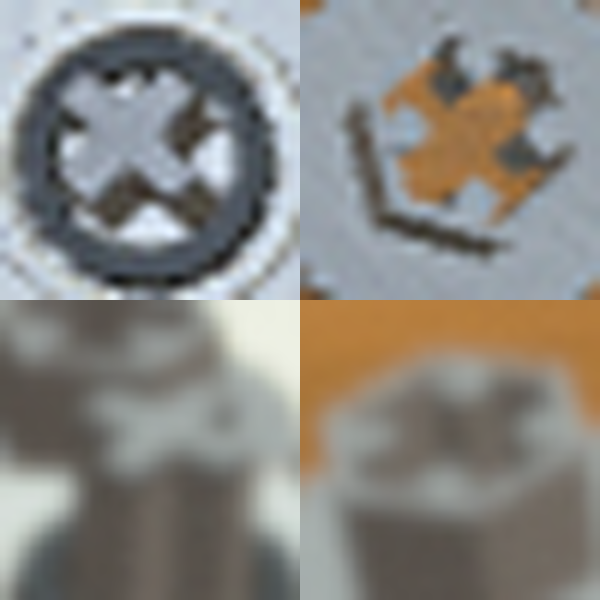

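Run:
```python
from h import *
t=cv2.imread('pics/top0.png');s=cv2.imread('pics/scene0.png')
ft,fs=load('top0.png'),load('scene0.png')
k=12
def up(i,x,y,w,h): return cv2.resize(i[y:y+h,x:x+w],None,fx=k,fy=k,interpolation=cv2.INTER_CUBIC)
def un(p,o): return (np.array(p)+.5)/k-.5+np.array(o)
def four(m,o,f,z):
    ys,xs=np.nonzero(m); P=np.array([onz(f,un((x,y),o),z)[:2] for x,y in zip(xs[::5],ys[::5])])
    c=P.mean(0);q=(P-c)@[1,1j]; return un((xs.mean(),ys.mean()),o),c,np.degrees(np.angle((q**4).sum()))/4, abs((q**4).sum())/(abs(q)**4).sum(), len(xs)
def big(m,seed=None):
    n,l,st,_=cv2.connectedComponentsWithStats(m.astype(np.uint8)); 
    return l==(l[seed[1],seed[0]] if seed else 1+st[1:,4].argmax())
# shaft
o=(262,212);u=up(t,*o,25,25).astype(int);hsv=cv2.cvtColor(u.clip(0,255).astype(np.uint8),cv2.COLOR_BGR2HSV);V=hsv[:,:,2];S=hsv[:,:,1]
print('V centre,white,ring,ringlight',V[135,130],V[155,212],V[60,60],V[150,285], 'S',S[135,130],S[155,212])
for lo,hi in ((130,195),(135,200),(125,205)):
    m=(V>lo)&(V<hi); m=cv2.morphologyEx(m.astype(np.uint8),cv2.MORPH_OPEN,np.ones((13,13)))
    m=big(m,(130,135)); print('shaft',lo,hi,four(m,o,ft,110))
    pc=four(m,o,ft,110)[0]
cv2.imwrite('pics/m1.png',m*255)
# hole
o2=(392,216);u=up(t,*o2,25,25);hsv=cv2.cvtColor(u,cv2.COLOR_BGR2HSV);V2=hsv[:,:,2].astype(int);S2=hsv[:,:,1]
for th in (120,130,140):
  m=((S2>80)|(V2<th)); m[:, :80]&=False; g=big(m,(165,140)); 
  r=four(g,o2,ft,38);print('hole',th,r); ph=r[0]
cv2.imwrite('pics/m2.png',g*255)
print('shaft tri',tri(ft,pc,fs,(366.25,235.7)))
print('hub tri',tri(ft,ph,fs,(210.4,271.9)))
out=np.hstack([up(t,*o,25,25),u]);out2=np.hstack([cv2.imread('pics/m1.png'),cv2.imread('pics/m2.png')]);cv2.imwrite('pics/crop3.png',np.vstack([out,out2]))
# case outline: light-coloured top edges angle via bolts: 4 dark bolt heads
print([onz(ft,p,60)for p in ((260.5,203),(291,206),(257,249),(289,252))])
print('gear axes ray', [un(p,o2) for p in ((80,215),(200,245),(55,105))])
```

```text
V centre,white,ring,ringlight 172 241 118 233 S 33 29
shaft 130 195 (array([271.43817447, 222.44594717]), array([588.50672958, 121.18305439]), np.float64(44.90038123269771), np.float64(0.5837580054036442), 8309)
shaft 135 200 (array([271.94558316, 222.56059351]), array([588.23442564, 119.88221725]), np.float64(-43.06821455628161), np.float64(0.6583022457751448), 9660)
shaft 125 205 (array([271.94590552, 222.59753598]), array([588.13458872, 119.98823142]), np.float64(-42.88748826674787), np.float64(0.6370911307212938), 10447)
hole 120 (array([406.2961827 , 226.16405928]), array([ 593.7420907 , -230.72084878]), np.float64(-43.42854053327088), np.float64(0.40341971692995165), 17770)
hole 130 (array([406.41657631, 226.14143084]), array([ 593.80389166, -231.05721571]), np.float64(-42.992488010567236), np.float64(0.3736025301654484), 18446)
hole 140 (array([406.50509769, 226.15378999]), array([ 593.77513052, -231.28764461]), np.float64(-44.036308683136156), np.float64(0.33615660118646296), 19347)
shaft tri (array([588.23586727, 118.98923141, 108.16420546]), np.float64(2.26599034277927))
hub tri (array([ 593.83622461, -231.78138217,   37.7674393 ]), np.float64(0.8651082575563775))
[array([646.80195001, 156.75415583,  60.        ]), array([639.92021897,  76.27495884,  60.        ]), array([525.14671746, 162.56184913,  60.        ]), array([518.48317038,  78.95323883,  60.        ])]
gear axes ray [array([398.20833333, 233.45833333]), array([408.20833333, 235.95833333]), array([396.125     , 224.29166667])][ WARN:0@1.630] global loadsave.cpp:1063 imwrite_ Unsupported depth image for selected encoder is fallbacked to CV_8U.
```

View pics/crop3.png

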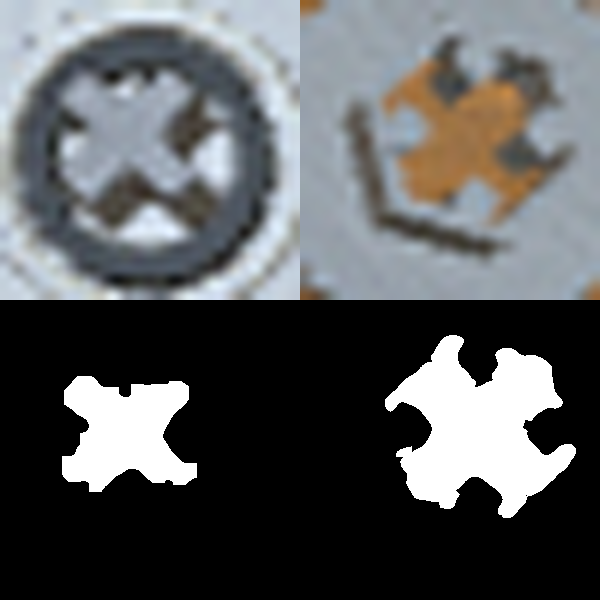

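The crops confirm the target: hex hub with a cross bore at top (406,226), height by two views 37.8 mm. The shaft cross is at (272,222.6), height 108 mm. Shaft and gear arms both lie at about -43° (mod 90). First the lever: close the jaw and move over the pad.

Call:
carry_out:
  increments:
    - {"tx": 20, "ty": -17, "tz": 30}
    - {"tx": 29, "ty": -25, "tz": 15}
    - {"tx": 30, "ty": -26, "tz": 10}
    - {"tx": 31, "ty": -26, "tz": 0}
    - {"tx": 31, "ty": -26, "tz": 0}
    - {"tx": 31, "ty": -26, "tz": 0}
    - {"tx": 31, "ty": -26, "tz": 0}
    - {"tx": 31, "ty": -26, "tz": 0}
  jaw: 0
  grip_force: 30

```text
schema error: expected keys tx, ty, tz, roll
```

Call:
carry_out:
  increments:
    - {"tx": 31, "ty": -26, "tz": 0}
    - {"tx": 31, "ty": -26, "tz": 0}
    - {"tx": 31, "ty": -26, "tz": 0}
    - {"tx": 31, "ty": -26, "tz": 0}
    - {"tx": 31, "ty": -26, "tz": 0}
    - {"tx": 31, "ty": -26, "tz": 0}
    - {"tx": 11, "ty": -16, "tz": -20}
    - {"tx": 0, "ty": 0, "tz": 0}

```text
schema error: expected keys tx, ty, tz, roll
```

Call:
carry_out:
  increments:
    - {"tx": 20, "ty": -17, "tz": 30, "roll": 0}
    - {"tx": 29, "ty": -25, "tz": 15, "roll": 0}
    - {"tx": 30, "ty": -26, "tz": 10, "roll": 0}
    - {"tx": 31, "ty": -26, "tz": 0, "roll": 0}
    - {"tx": 31, "ty": -26, "tz": 0, "roll": 0}
    - {"tx": 31, "ty": -26, "tz": 0, "roll": 0}
    - {"tx": 31, "ty": -26, "tz": 0, "roll": 0}
    - {"tx": 31, "ty": -26, "tz": 0, "roll": 0}
  jaw: 0
  grip_force: 30

```text
clock: 0.77
eef_pos: [401.3, 428.5, 285.9]
ee_rot: [-0.0, 0.129, 0.992, -0.0]
ft_force: [-0.0, 1.1, 0.3]
gripper_width: 0.4
grasp_force: 0.0
```

Call:
carry_out:
  increments:
    - {"tx": 31, "ty": -26, "tz": 0, "roll": 0}
    - {"tx": 31, "ty": -26, "tz": 0, "roll": 0}
    - {"tx": 31, "ty": -26, "tz": 0, "roll": 0}
    - {"tx": 31, "ty": -26, "tz": 0, "roll": 0}
    - {"tx": 31, "ty": -26, "tz": 0, "roll": 0}
    - {"tx": 31, "ty": -26, "tz": 0, "roll": 0}
    - {"tx": 11, "ty": -16, "tz": -20, "roll": 0}
    - {"tx": 0, "ty": 0, "tz": 0, "roll": 0}

```text
clock: 1.43
eef_pos: [599.8, 248.8, 262.5]
ee_rot: [-0.001, 0.135, 0.991, -0.004]
ft_force: [-1.2, -2.1, -1.2]
gripper_width: 0.2
grasp_force: 0.0
```

Call:
carry_out:
  increments:
    - {"tx": 0, "ty": 0, "tz": -40, "roll": 0}
    - {"tx": 0, "ty": 0, "tz": -40, "roll": 0}
    - {"tx": 0, "ty": 0, "tz": -40, "roll": 0}
    - {"tx": 0, "ty": 0, "tz": -40, "roll": 0}
    - {"tx": 0, "ty": 0, "tz": -20, "roll": 0}
    - {"tx": 0, "ty": 0, "tz": 0, "roll": 0}
    - {"tx": 0, "ty": 0, "tz": 0, "roll": 0}
    - {"tx": 0, "ty": 0, "tz": 0, "roll": 0}

```text
clock: 2.1
eef_pos: [598.5, 259.4, 88.0]
ee_rot: [0.001, 0.129, 0.992, 0.001]
ft_force: [1.2, 0.2, -0.2]
gripper_width: -0.3
grasp_force: 0.0
```

Run:
```python
from h import *
f=grab('top','top1.png');s=grab('scene','scene1.png')
print(observe()['eef_pos'],proj(f,observe()['eef_pos']),proj(s,observe()['eef_pos']))
def c(i,x,y,w,h,k): return cv2.resize(i[y:y+h,x:x+w],None,fx=k,fy=k,interpolation=cv2.INTER_CUBIC)
cv2.imwrite('pics/crop4.png',np.hstack([c(cv2.imread('pics/top1.png'),190,190,100,100,4),c(cv2.imread('pics/scene1.png'),350,180,100,100,4)]))
```

```text
[599.45651208 259.49684577  89.30733712] [218.51380654 218.60724874] [429.55630299 242.06862017]
```

View pics/crop4.png

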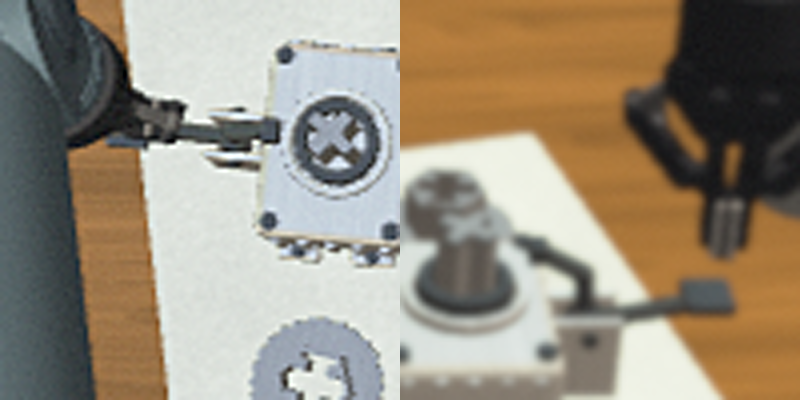

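The scene crop shows the closed fingertips at (430,242), right above the pad at (427,253). Pressing now.

Call:
carry_out:
  increments:
    - {"tx": 0, "ty": 0, "tz": -15, "roll": 0}
    - {"tx": 0, "ty": 0, "tz": -10, "roll": 0}
    - {"tx": 0, "ty": 0, "tz": -7, "roll": 0}
    - {"tx": 0, "ty": 0, "tz": -7, "roll": 0}
    - {"tx": 0, "ty": 0, "tz": -7, "roll": 0}
    - {"tx": 0, "ty": 0, "tz": -7, "roll": 0}
    - {"tx": 0, "ty": 0, "tz": -5, "roll": 0}
    - {"tx": 0, "ty": 0, "tz": 0, "roll": 0}

```text
clock: 2.87
eef_pos: [598.3, 258.7, 28.0]
ee_rot: [0.001, 0.129, 0.992, 0.0]
ft_force: [1.9, 1.5, 3.2]
gripper_width: -0.1
grasp_force: 1.9
```

Call:
carry_out:
  increments:
    - {"tx": 0, "ty": 0, "tz": -3, "roll": 0}
    - {"tx": 0, "ty": 0, "tz": 0, "roll": 0}
    - {"tx": 0, "ty": 0, "tz": 0, "roll": 0}

```text
clock: 3.12
eef_pos: [598.4, 258.4, 26.2]
ee_rot: [0.001, 0.129, 0.992, 0.0]
ft_force: [0.2, 1.0, 4.5]
gripper_width: -0.2
grasp_force: 2.3
```

Call:
carry_out:
  increments:
    - {"tx": 0, "ty": 0, "tz": 10, "roll": 0}
    - {"tx": 0, "ty": 0, "tz": 20, "roll": 0}
    - {"tx": 0, "ty": 0, "tz": 35, "roll": -4}
    - {"tx": 0, "ty": 0, "tz": 40, "roll": -7}
    - {"tx": 0, "ty": 0, "tz": 40, "roll": -7}
    - {"tx": 0, "ty": 0, "tz": 40, "roll": -7}
    - {"tx": 0, "ty": 0, "tz": 20, "roll": -4}
    - {"tx": 0, "ty": -20, "tz": 0, "roll": 0}
  jaw: 100

```text
clock: 3.78
eef_pos: [599.1, 244.3, 236.8]
ee_rot: [0.002, 0.371, 0.929, 0.005]
ft_force: [-0.5, 1.9, 0.2]
gripper_width: 85.5
grasp_force: 0.0
```

Run:
```python
from h import *
s=grab('scene','scene2.png')
o=observe();q=o['ee_rot'];print(o['eef_pos'],R.from_quat(q[[1,2,3,0]]).as_matrix()[:,1],o['joint_positions'])
cv2.imwrite('pics/crop5.png',cv2.resize(cv2.imread('pics/scene2.png')[180:310,330:480],None,fx=4,fy=4,interpolation=cv2.INTER_CUBIC))
ft=load('top0.png')
# hub edge directions in world
for a,b in (((398.2,233.5),(408.2,236)),((398.2,233.5),(396.1,224.3))):
    d=onz(ft,b,8)-onz(ft,a,8);print(np.degrees(np.arctan2(d[1],d[0]))%60)
```

```text
[598.55655422 234.23460089 233.85631185] [0.69432515 0.71965998 0.00144781] [-0.80039827  0.38939173  0.46392569  1.63343724 -0.18376753  1.15995196
  0.51006827]
16.6460956659447
12.726784190311164
```

View pics/crop5.png

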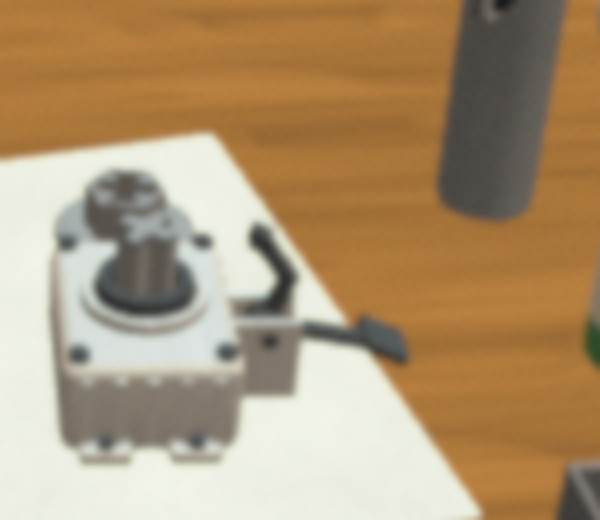

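The lever stays latched: the pad is low at (381,340) in the crop and the nose has swung up and outward to (260,235). Moving to the gear.

Call:
carry_out:
  increments:
    - {"tx": 0, "ty": -35, "tz": 0, "roll": 0}
    - {"tx": 0, "ty": -40, "tz": 0, "roll": 0}
    - {"tx": 0, "ty": -40, "tz": 0, "roll": 0}
    - {"tx": 0, "ty": -40, "tz": 0, "roll": 0}
    - {"tx": 0, "ty": -40, "tz": 0, "roll": 0}
    - {"tx": 0, "ty": -40, "tz": 0, "roll": 0}
    - {"tx": 0, "ty": -40, "tz": 0, "roll": 0}
    - {"tx": 0, "ty": -40, "tz": 0, "roll": 0}

```text
clock: 4.5
eef_pos: [594.6, -79.1, 228.6]
ee_rot: [-0.002, 0.374, 0.928, -0.001]
ft_force: [0.2, -0.1, 0.1]
gripper_width: 85.7
grasp_force: 0.0
```

Call:
carry_out:
  increments:
    - {"tx": 0, "ty": -40, "tz": 0, "roll": 0}
    - {"tx": 0, "ty": -40, "tz": 0, "roll": 0}
    - {"tx": 0, "ty": -40, "tz": -20, "roll": 0}
    - {"tx": -5, "ty": -32, "tz": -30, "roll": -1}
    - {"tx": 0, "ty": 0, "tz": -40, "roll": 0}
    - {"tx": 0, "ty": 0, "tz": -40, "roll": 0}
    - {"tx": 0, "ty": 0, "tz": -20, "roll": 0}
    - {"tx": 0, "ty": 0, "tz": 0, "roll": 0}

```text
clock: 5.17
eef_pos: [584.9, -222.1, 75.5]
ee_rot: [-0.009, 0.382, 0.924, -0.001]
ft_force: [-0.6, 0.7, -0.6]
gripper_width: 85.2
grasp_force: 0.0
```

Call:
carry_out:
  increments:
    - {"tx": 0, "ty": 0, "tz": 0, "roll": 0}
    - {"tx": 0, "ty": 0, "tz": 0, "roll": 0}
    - {"tx": 0, "ty": 0, "tz": 0, "roll": 0}
    - {"tx": 0, "ty": 0, "tz": 0, "roll": 0}

```text
clock: 5.5
eef_pos: [594.3, -224.7, 85.8]
ee_rot: [0.002, 0.381, 0.924, 0.0]
ft_force: [0.7, 0.6, 0.2]
gripper_width: 85.6
grasp_force: 0.0
```

Run:
```python
from h import *
for i in range(4):
    grab_frame('top');o=observe();q=o['ee_rot'];y=R.from_quat(q[[1,2,3,0]]).as_matrix()[:,1];print(o['eef_pos'],np.degrees(np.arctan2(y[1],y[0])),o['joint_positions'].round(2),o['ft_force'])
```

```text
[ 594.10784041 -224.57047373   85.5752745 ] 45.18662153446098 [-0.13  0.57  0.56  1.77 -0.37  0.91  1.37] [ 0.01575507 -0.50074473  0.64982586]
[ 593.85526042 -224.37799368   85.20611249] 45.19263473912428 [-0.13  0.57  0.56  1.77 -0.37  0.91  1.37] [0.75902442 0.2482549  0.23862225]
[ 593.5895691  -224.24589018   84.84266017] 45.19436611545187 [-0.13  0.57  0.56  1.77 -0.37  0.91  1.37] [-0.0422216  -0.13972923 -1.15534205]
[ 593.35775977 -224.15550957   84.48449877] 45.19378839180434 [-0.13  0.57  0.56  1.77 -0.37  0.91  1.37] [ 0.02118349  0.02449165 -0.66822959]
```

Call:
carry_out:
  increments:
    - {"tx": 0, "ty": -7, "tz": 0, "roll": 0}
    - {"tx": 0, "ty": 0, "tz": -20, "roll": 0}
    - {"tx": 0, "ty": 0, "tz": -20, "roll": 0}
    - {"tx": 0, "ty": 0, "tz": -15, "roll": 0}
    - {"tx": 0, "ty": 0, "tz": -10, "roll": 0}
    - {"tx": 0, "ty": 0, "tz": -8, "roll": 0}
    - {"tx": 0, "ty": 0, "tz": 0, "roll": 0}
    - {"tx": 0, "ty": 0, "tz": 0, "roll": 0}

```text
clock: 6.37
eef_pos: [592.6, -231.2, 10.1]
ee_rot: [-0.0, 0.381, 0.924, -0.0]
ft_force: [0.0, -0.7, -0.1]
gripper_width: 85.4
grasp_force: 0.0
```

Call:
carry_out:
  increments:
    - {"tx": 0, "ty": 0, "tz": 0, "roll": 0}
    - {"tx": 0, "ty": 0, "tz": 0, "roll": 0}
    - {"tx": 0, "ty": 0, "tz": 0, "roll": 0}
    - {"tx": 0, "ty": 0, "tz": 0, "roll": 0}

```text
clock: 6.7
eef_pos: [593.2, -231.3, 11.1]
ee_rot: [0.001, 0.381, 0.924, 0.0]
ft_force: [0.0, 1.1, 0.6]
gripper_width: 85.7
grasp_force: 0.0
```

Call:
carry_out:
  increments:
    - {"tx": 0, "ty": 0, "tz": 0, "roll": 0}
    - {"tx": 0, "ty": 0, "tz": 0, "roll": 0}
    - {"tx": 0, "ty": 0, "tz": 0, "roll": 0}
    - {"tx": 0, "ty": 0, "tz": 0, "roll": 0}
    - {"tx": 0, "ty": 0, "tz": 0, "roll": 0}
    - {"tx": 0, "ty": 0, "tz": 0, "roll": 0}
    - {"tx": 0, "ty": 0, "tz": 0, "roll": 0}
    - {"tx": 0, "ty": 0, "tz": 0, "roll": 0}
  jaw: 0
  grip_force: 70

```text
clock: 7.37
eef_pos: [592.8, -231.6, 10.8]
ee_rot: [0.0, 0.381, 0.924, -0.0]
ft_force: [-0.8, -0.3, 3.6]
gripper_width: 44.8
grasp_force: 75.2
```

Call:
carry_out:
  increments:
    - {"tx": 0, "ty": 0, "tz": 5, "roll": 0}
    - {"tx": 0, "ty": 0, "tz": 15, "roll": 0}
    - {"tx": 0, "ty": 0, "tz": 25, "roll": 0}
    - {"tx": 0, "ty": 0, "tz": 30, "roll": 0}
    - {"tx": 0, "ty": 0, "tz": 30, "roll": 0}
    - {"tx": 0, "ty": 0, "tz": 30, "roll": 0}
    - {"tx": 0, "ty": 0, "tz": 20, "roll": 0}
    - {"tx": 0, "ty": 0, "tz": 0, "roll": 0}

```text
clock: 8.03
eef_pos: [595.5, -232.5, 170.9]
ee_rot: [0.005, 0.381, 0.924, 0.001]
ft_force: [1.9, -0.8, -4.4]
gripper_width: 44.9
grasp_force: 74.5
```

Call:
carry_out:
  increments:
    - {"tx": 0, "ty": 0, "tz": 0, "roll": 0}
    - {"tx": 0, "ty": 0, "tz": 0, "roll": 0}
    - {"tx": 0, "ty": 0, "tz": 0, "roll": 0}
    - {"tx": 0, "ty": 0, "tz": 0, "roll": 0}

```text
clock: 8.37
eef_pos: [590.8, -230.1, 162.6]
ee_rot: [-0.003, 0.381, 0.924, -0.0]
ft_force: [-1.2, 0.2, -4.6]
gripper_width: 44.9
grasp_force: 74.4
```

Gear is held: opening 45 mm across the flats, about 4.5 N of weight. Carrying it over the shaft.

Call:
carry_out:
  increments:
    - {"tx": 0, "ty": 20, "tz": 0, "roll": 0}
    - {"tx": 0, "ty": 35, "tz": 0, "roll": 0}
    - {"tx": 0, "ty": 38, "tz": 0, "roll": 0}
    - {"tx": 0, "ty": 38, "tz": 0, "roll": 0}
    - {"tx": 0, "ty": 38, "tz": 0, "roll": 0}
    - {"tx": 0, "ty": 38, "tz": 0, "roll": 0}
    - {"tx": 0, "ty": 38, "tz": 0, "roll": 0}
    - {"tx": 0, "ty": 38, "tz": 0, "roll": 0}

```text
clock: 9.03
eef_pos: [591.4, 53.5, 164.0]
ee_rot: [-0.001, 0.381, 0.924, -0.001]
ft_force: [0.9, 0.0, -4.2]
gripper_width: 44.5
grasp_force: 74.2
```

Call:
carry_out:
  increments:
    - {"tx": -2, "ty": 30, "tz": 0, "roll": 0.5}
    - {"tx": -3, "ty": 25, "tz": 0, "roll": 1}
    - {"tx": 0, "ty": 13, "tz": 0, "roll": 0}
    - {"tx": 0, "ty": 0, "tz": 0, "roll": 0}
    - {"tx": 0, "ty": 0, "tz": 0, "roll": 0}
    - {"tx": 0, "ty": 0, "tz": 0, "roll": 0}
    - {"tx": 0, "ty": 0, "tz": 0, "roll": 0}
    - {"tx": 0, "ty": 0, "tz": 0, "roll": 0}

```text
clock: 9.7
eef_pos: [587.9, 117.0, 165.3]
ee_rot: [0.0, 0.371, 0.929, -0.001]
ft_force: [-0.6, 0.5, -5.2]
gripper_width: 45.0
grasp_force: 74.2
```

Call:
carry_out:
  increments:
    - {"tx": 0, "ty": 0, "tz": 0, "roll": 0}
    - {"tx": 0, "ty": 0, "tz": 0, "roll": 0}
    - {"tx": 0, "ty": 0, "tz": 0, "roll": 0}
    - {"tx": 0, "ty": 0, "tz": 0, "roll": 0}

```text
clock: 10.03
eef_pos: [587.7, 119.7, 165.4]
ee_rot: [0.0, 0.369, 0.929, 0.0]
ft_force: [-0.8, 0.4, -5.8]
gripper_width: 44.5
grasp_force: 74.2
```

Run:
```python
from h import *
s=grab('scene','scene3.png');t=grab('top','top3.png')
o=observe();q=o['ee_rot'];y=R.from_quat(q[[1,2,3,0]]).as_matrix()[:,1];print(o['eef_pos'],np.degrees(np.arctan2(y[1],y[0])),o['ft_force'])
p=o['eef_pos']-[0,0,11];a=proj(s,p);b=proj(s,[588.2,119.3,110]);print(a,b,proj(s,p+[0,45.5,0]),proj(s,p-[0,45.5,0]))
def c(i,x,y,w,h,k): return cv2.resize(i[y:y+h,x:x+w],None,fx=k,fy=k,interpolation=cv2.INTER_CUBIC)
cv2.imwrite('pics/crop6.png',c(cv2.imread('pics/scene3.png'),310,160,130,120,5))
```

```text
[587.60872495 119.95460709 165.35132651] 46.68148231764376 [-0.42634011  0.3198528  -5.20415676]
[368.11453269 217.42218409] [366.93793069 234.93388868] [388.91774321 216.33929244] [347.17848901 218.5152652 ]
```

View pics/crop6.png

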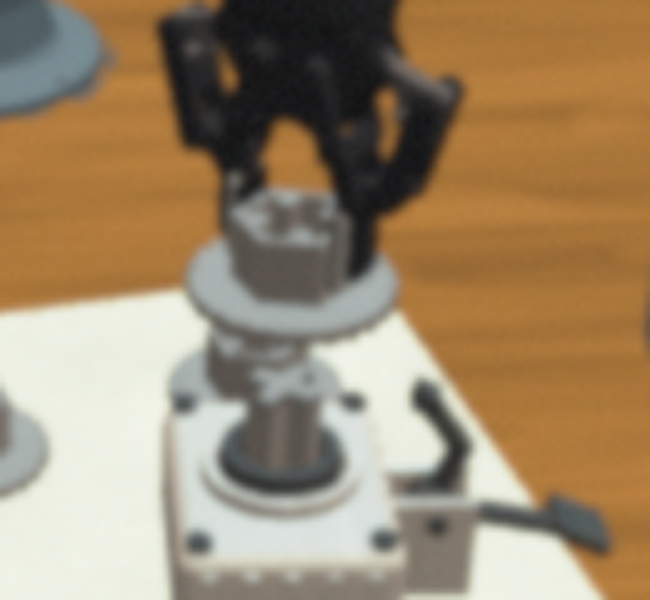

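The disc centre measures at scene column 368.0 against 368.1 predicted, so the gear is centred in the hand. The shaft top measures at about 366.2 against 366.9 predicted, so I'll shift about 1 mm toward -y. Descending to the shaft.

Call:
carry_out:
  increments:
    - {"tx": 0, "ty": -1, "tz": -10, "roll": 0}
    - {"tx": 0, "ty": 0, "tz": -15, "roll": 0}
    - {"tx": 0, "ty": 0, "tz": -8, "roll": 0}
    - {"tx": 0, "ty": 0, "tz": 0, "roll": 0}
    - {"tx": 0, "ty": 0, "tz": 0, "roll": 0}
    - {"tx": 0, "ty": 0, "tz": -5, "roll": 0}
    - {"tx": 0, "ty": 0, "tz": -5, "roll": 0}
    - {"tx": 0, "ty": 0, "tz": -5, "roll": 0}

```text
clock: 10.8
eef_pos: [588.2, 119.0, 117.6]
ee_rot: [0.001, 0.369, 0.929, 0.0]
ft_force: [-0.5, -0.1, -5.1]
gripper_width: 44.5
grasp_force: 74.2
```

Call:
carry_out:
  increments:
    - {"tx": 0, "ty": 0, "tz": -2, "roll": 0}
    - {"tx": 0, "ty": 0, "tz": 0, "roll": 0}
    - {"tx": 0, "ty": 0, "tz": 0, "roll": 0}
    - {"tx": 0, "ty": 0, "tz": 0, "roll": 0}

```text
clock: 11.13
eef_pos: [587.8, 118.9, 115.5]
ee_rot: [0.0, 0.369, 0.929, 0.0]
ft_force: [0.2, 0.7, -5.1]
gripper_width: 44.8
grasp_force: 74.2
```

Call:
carry_out:
  increments:
    - {"tx": 0, "ty": 0, "tz": -4, "roll": 0}
    - {"tx": 0, "ty": 0, "tz": -4, "roll": 0}
    - {"tx": 0, "ty": 0, "tz": -4, "roll": 0}
    - {"tx": 0, "ty": 0, "tz": -4, "roll": 0}
    - {"tx": 0, "ty": 0, "tz": -4, "roll": 0}
    - {"tx": 0, "ty": 0, "tz": -4, "roll": 0}
    - {"tx": 0, "ty": 0, "tz": 0, "roll": 0}
    - {"tx": 0, "ty": 0, "tz": 0, "roll": 0}

```text
clock: 11.8
eef_pos: [587.2, 118.8, 90.8]
ee_rot: [-0.0, 0.369, 0.929, -0.0]
ft_force: [-0.3, 0.5, -4.6]
gripper_width: 45.1
grasp_force: 74.2
```

Call:
carry_out:
  increments:
    - {"tx": 0, "ty": 0, "tz": -3, "roll": 0}
    - {"tx": 0, "ty": 0, "tz": -3, "roll": 0}
    - {"tx": 0, "ty": 0, "tz": -3, "roll": 0}
    - {"tx": 0, "ty": 0, "tz": -2, "roll": 0}
    - {"tx": 0, "ty": 0, "tz": 0, "roll": 0}
    - {"tx": 0, "ty": 0, "tz": 0, "roll": 0}
  grip_force: 110

```text
clock: 12.3
eef_pos: [588.4, 118.9, 82.0]
ee_rot: [0.0, 0.369, 0.929, 0.001]
ft_force: [-2.3, -0.3, 5.9]
gripper_width: 44.1
grasp_force: 117.1
```

Call:
carry_out:
  increments:
    - {"tx": 0, "ty": 0, "tz": -2, "roll": 0}
    - {"tx": 0, "ty": 0, "tz": 0, "roll": 0}
    - {"tx": 0, "ty": 0, "tz": 0, "roll": 0}
    - {"tx": 0, "ty": 0, "tz": 0, "roll": 0}

```text
clock: 12.63
eef_pos: [588.5, 118.9, 80.3]
ee_rot: [0.0, 0.369, 0.929, 0.001]
ft_force: [-3.7, -1.3, 7.7]
gripper_width: 43.8
grasp_force: 117.2
```

Call:
carry_out:
  increments:
    - {"tx": 0, "ty": 0, "tz": -2, "roll": 0}
    - {"tx": 0, "ty": 0, "tz": 0, "roll": 0}
    - {"tx": 0, "ty": 0, "tz": 0, "roll": 0}

```text
clock: 12.88
eef_pos: [588.5, 118.9, 78.9]
ee_rot: [0.0, 0.369, 0.929, 0.001]
ft_force: [-3.7, -0.2, 10.2]
gripper_width: 44.2
grasp_force: 117.6
```

Call:
carry_out:
  increments:
    - {"tx": 0, "ty": 0, "tz": -1.5, "roll": 0}
    - {"tx": 0, "ty": 0, "tz": 0, "roll": 0}
    - {"tx": 0, "ty": 0, "tz": 0, "roll": 0}

```text
clock: 13.13
eef_pos: [588.5, 119.0, 78.9]
ee_rot: [-0.0, 0.369, 0.929, 0.001]
ft_force: [-7.3, -0.8, 17.9]
gripper_width: 44.0
grasp_force: 118.6
```

Call:
carry_out:
  increments:
    - {"tx": -0.5, "ty": 0, "tz": -1, "roll": 0}
    - {"tx": 0, "ty": 0, "tz": 0, "roll": 0}
    - {"tx": 0, "ty": 0, "tz": 0, "roll": 0}
    - {"tx": 0, "ty": 0, "tz": 0, "roll": 0}
    - {"tx": 0, "ty": 0, "tz": 0, "roll": 0}

```text
clock: 13.55
eef_pos: [588.5, 119.0, 78.9]
ee_rot: [-0.0, 0.369, 0.929, 0.001]
ft_force: [-8.7, -1.1, 22.8]
gripper_width: 44.1
grasp_force: 119.3
```

Run:
```python
from h import *
grab('scene','scene4.png');o=observe();print(o['eef_pos'],o['ft_force'],o['gripper_width'])
cv2.imwrite('pics/crop7.png',cv2.resize(cv2.imread('pics/scene4.png')[160:280,310:440],None,fx=5,fy=5,interpolation=cv2.INTER_CUBIC))
```

```text
[588.51222322 118.97151462  78.8737635 ] [-7.61549766 -0.98937164 22.73990137] 44.43180576716325
```

View pics/crop7.png

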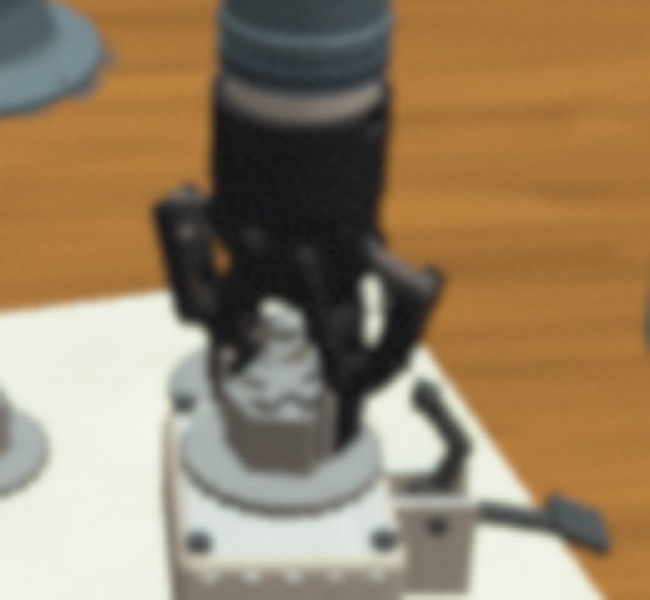

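The gear sits on the shoulder with the shaft cross showing through the hub (crop (280,370)). The lever is still latched, with the pad at (575,520). Handing in.

```bash
python3 -c "
from station import finish_job; print(finish_job())"
```

```text
the job is handed in; nothing more can be done
None
```

The lever is latched, and the gear is meshed and held fully home at a hard stop with about 23 N on the wrist. I handed the job in at about 13.6 s, with no verdict returned.

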